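Load a resin mount in the bench X-ray analyser and latch its shield

TASK

Take the green resin mount out of the sample tray and load it in the X-ray analyser: set it down gently, flat on the sloping metal deck and resting against the two stop posts, so that it covers the window and keeps the sample-present pin pressed in. Slide the amber shield out of the way first if it covers that place; once the mount is in and you have let go of it, slide the shield fully shut over it until its spring catch clicks, and let go. Do not drop the mount, and leave the other mounts, the bottle, the jar and the loupe where they are.

Things in the scene. Friction and masses are not known exactly. Their poses are not given: they have to be found in the camera images.
- mount_green: the part to load: a green resin cylinder 40 mm across and 30 mm tall, 0.1 to 0.16 kg, with a speck of brassy ore on its top; stands upright in the tray. Origin at the centre of its underside, z along its axis, up
- mount_amber: bystander: an amber resin mount of the same size in the tray; origin at the centre of its underside
- mount_grey: bystander: a grey resin mount of the same size in the tray; origin at the centre of its underside
- tray: blue open sample tray 230 x 130 x 18 mm, walls 4 mm, floor 4 mm thick, fixed; origin under its centre, x along its long side. The three mounts stand in it in a rough row along its x, about 68 mm apart, in any order
- bottle: bystander: white bottle with a blue cap, 64 mm across, 170 mm tall, standing loose on the bench between the tray and the analyser; origin at the centre of its underside
- jar: bystander: small glass jar with a yellow lid, 50 mm across, 50 mm tall; origin at the centre of its underside
- loupe: bystander: black eye loupe, 37 mm across, 36 mm tall; origin at the centre of its underside
- analyser: the X-ray analyser, fixed, white case 270 mm wide (y), 250 deep (x), 200 tall; origin at the centre of its underside, front faces its own -x. Its front half is a metal deck rising at 30 degrees towards the back, 45 mm above the bench at the front edge, 87.5 mm at the window; behind it the case stands up as a vertical face to 200 mm, 40 mm (level) behind the window's centre
- nest (a point): centre of the dark measuring window on the deck's surface, where the centre of the mount's underside belongs. Axes: x straight up the slope, y level along the deck towards where the shield opens, z square to the deck (30 degrees from vertical, leaning to the analyser's front)
- sample_pin (a joint): the sample-present pin: a brass pin 6 mm thick that sticks 4 mm out of the deck 11 mm up the slope from the window's centre. 0 = out, 0.004 m = pressed level with the deck; a light spring (under 0.2 N) that the mount's weight overcomes
- shield (a joint): the sliding shield: a clear amber hood 100 mm long (nest y), 84 wide, 49 high above the deck, open at its leading end (nest -y), that fits over the loaded mount. 0 = fully shut, centred over the window; 0.104 m = fully open, slid along nest +y. It stays where left; sliding takes about 4 N, about 10 N over the last 30 mm on the catch. Once clicked it cannot be slid back
- shield_grip (a point): centre of the black grip bar on top of the shield: 12 mm thick along the sliding direction, 44 mm long along the slope, from 49 to 79 mm above the deck (this point at 64 mm); same axes as the nest. When shut it is right above the window
- catch (a joint): the spring catch, a steel ramped bolt on the deck at the downhill side of the shield. 0 = sprung up, up to 0.010 m = pressed down by the shield's striker pin as it rides over it; it springs back to 0 behind the striker with the shield within 3 mm of fully shut
- stop_left (a point): foot of one of the two steel stop posts, 6 mm thick, 12 mm tall with tapered tips, square to the deck, at nest x -17.6, y +14.8 mm. The mount touches both posts when its centre is at the window's centre. Same axes as the nest
- stop_right (a point): foot of the other stop post, at nest x -17.6, y -14.8 mm
- end_wall (a point): middle of the foot of the fixed white wall, 48 mm high, 6 mm thick, that stands across the deck at nest y -51 to -57 mm and closes the shut shield's open end
Mind the look-alikes: they are no part of the job. There is more than one size of the mount_green; the one meant has the size given above.

How it is judged:
On the way:
1. the green mount stands flat on the deck at the window, holds the sample pin pressed in, and has been let go (value of joint sample_pin above 0.003 m and distance between mount_green and nest below 0.005 m and angle between the z axis of mount_green and the z axis of nest, either way round below 0.08 rad and contact force between mount_green and the fingers below 0.05 N), for 0.2 s.
At the end, for the whole second after the job is handed in: The green mount stands at rest flat on the deck (within about 4.5 degrees), its centre within 5 mm of the window's centre, holding the sample pin pressed in by at least 3 mm; the shield is shut to within 4 mm and the catch has sprung back up behind its striker (within 2 mm) (value of joint sample_pin above 0.003 m and distance between mount_green and nest below 0.005 m and angle between the z axis of mount_green and the z axis of nest, either way round below 0.08 rad and linear speed of mount_green below 0.02 m/s and value of joint shield below 0.004 m and value of joint catch below 0.002 m); the robot touches nothing.
It fails at once if the green mount is dropped (falls free of the fingers faster than 0.4 m/s) (contact force between mount_green and the fingers below 0.05 N and linear speed of mount_green above 0.4 m/s).
It fails at once if another mount is shifted by more than 20 mm (distance of any of mount_amber, mount_grey from where it was at the start of the episode above 0.02 m).
It fails at once if the bottle, the jar or the loupe is shifted by more than 20 mm or tipped over (distance of any of bottle, jar, loupe from where it was at the start of the episode above 0.02 m or angle between bottle's own z axis and vertical above 0.5 rad).
It also fails if it takes over 67 s, if anything falls off the work surface, if the arm or the gripper's body presses on something with over 40 N, if the wrist force passes 120 N, or if a joint passes its speed limit or range.

ROBOT

A 6-joint arm with a two-finger parallel gripper is mounted at the origin on the work surface. World frame = base frame: x ahead of the robot, y to its left, z up, the work surface at z = 0. Lengths are in m, angles in rad, forces in N, time in s.
With the tool pointing down it reaches from about 0.35 to 0.875 m from the base axis. Payload 4.2 kg.
Tool frame: the origin (TCP) lies midway between the tips of the shut fingers; the grasp point (between the pads) lies 19 mm behind it; z points along the fingers, y is the line along which they close (so a half turn about z gives the same grasp; the last joint's range is limited). The gripper opens to 85 mm and grips with 20 to 120 N. Pads are 22 mm wide; open, the fingers measure 114 mm over their backs; the gripper's body (76 mm by 85 mm) begins 54 mm behind the grasp point. The pads swing forward as they close: fully open they stand 13 mm farther back than shut.
Start: joints at [-0.879, 0.385, 0.008, 0, -1.194, -0.259], TCP at [0.262, -0.567, 0.231] pointing down, gripper open.
Joint ranges: [-3.14, 3.14], [-1.21, 2.06], [-1.07, 1.41], [-3.16, 2.05], [-2.99, -0.16], [-3.1, 3.1]. Speed limits (rad/s): [2.79, 2.79, 3.14, 3.14, 3.14, 3.14].

INTERFACE

Orientations are given as a rotation vector (axis times angle).
In Python, from workcell import manip, eyes gives the robot as it stands. Calls block until the motion is done:
- manip.move_ptp(position, orientation): joint-space move of the TCP to a pose.
- manip.movel(position, rot=None, speed=0.15): straight line of the TCP; rot=None keeps the orientation; speed is the mean speed in m/s.
- manip.move_joints(angles): joint-space move.
- manip.open_gripper() and manip.close_gripper(force=None): open the fingers fully, or close them until they stop; force is the grip in N (None keeps the last).
- manip.wait(seconds).
- manip.inverse_kinematics(position, orientation): joint angles nearest the present ones, or None.
- eyes.capture(name): name is "side" or "top"; returns the picture (480x640x3 uint8, red, green, blue); there is no depth.
- eyes.camera_params(name): a dict with "fx", "fy", "cx", "cy" (pixels), "position" and "orientation" of the camera in the world. Camera axes: x right, y down, z forward; pixel columns grow to the right and rows downward; lengths in m; the calibration is good to about 2 mm. A picture is of the moment at which its call begins. camera_params takes no time and is no camera call.
A pose or a line that the arm cannot do raises manip.IKError and nothing moves.
- manip.finish_job(): hands the job in; it is judged then, once.
Readings, each from a call of its own:
- manip.read_t(): time.
- manip.read_joint_positions(): joint angles.
- manip.read_dq(): joint speeds.
- manip.read_effort(): joint torques, N m.
- manip.read_ee_pos(): TCP position.
- manip.read_orientation(): TCP orientation.
- manip.read_force(): force on the tool from outside, world axes, zero at the start.
- manip.read_wrist_torque(): the same for the moment, N m.
- manip.read_gripper_width(): finger opening in m.
- manip.read_grip_force(): force on a finger pad.
Only numpy, scipy, OpenCV 4.12 (cv2) and the standard library are available. Lean on these libraries where they do the work, as an engineer would, in place of code of your own. Each camera call takes 0.05 s, during which the arm holds its last target. There are 200 camera calls.

## Working session

There is one attempt and no reset: what is moved stays moved. The work goes in short steps, each a Python script; the robot and the scene stay as the last script left them, time stands still between calls to the robot, and variables do not carry over. Pictures are saved under pics/ and viewed, at most 10 in all, crops included, and the job is handed in when it is done.

```bash
ls; mkdir -p pics; python3 - <<'E'
from workcell import manip, eyes
import cv2
for n in("side","top"):
    im=eyes.capture(n); cv2.imwrite(f"pics/{n}0.png",im[:,:,::-1]); print(n,eyes.camera_params(n))
print(manip.read_t(),manip.read_orientation(),manip.read_gripper_width())
E
```

```text
pics
side {'fx': 517.3611745761435, 'fy': 517.3611745761435, 'cx': 317.62545428863024, 'cy': 239.75113501494607, 'position': array([ 0.49765202, -0.91498932,  0.97296683]), 'orientation': array([-2.31788091,  0.09799715, -0.0355563 ])}
top {'fx': 481.90947794606006, 'fy': 481.90947794606006, 'cx': 322.45994788318, 'cy': 245.2548173299229, 'position': array([ 0.37239431, -0.02281616,  1.0547673 ]), 'orientation': array([-2.1452286 ,  2.10684696, -0.18403412])}
0.1 [ 6.74216422e-01 -3.06783803e+00 -2.95717945e-03] 0.08519508700137406
```

View pics/side0.png

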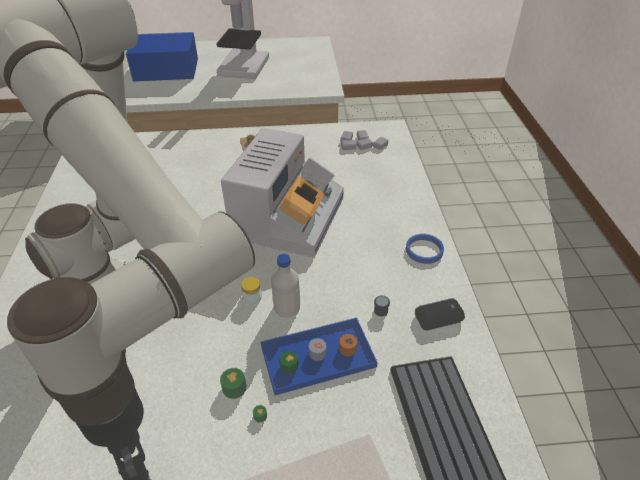

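View pics/top0.png

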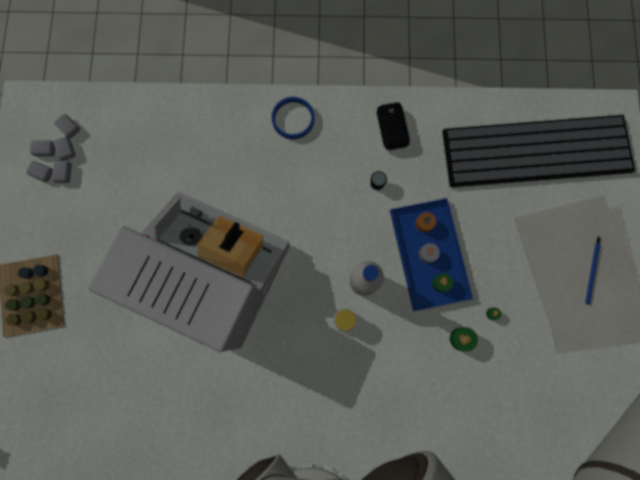

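The top view shows the analyser at (190,270), with its deck facing away from the robot, the window at about (192,236) and the shield at about (231,245), partly open. Three green candidates:
- (444,283), in the tray
- (464,340), on the bench, larger
- (494,313), on the bench, tiny

The one in the tray fits, since it stands in the row of three with the same size as its neighbours. I'll confirm that with enlarged crops.

```bash
python3 - <<'E'
import cv2,numpy as np
t=cv2.imread("pics/top0.png");s=cv2.imread("pics/side0.png")
g=lambda im:np.clip(255*(im/255.)**0.6,0,255).astype('uint8')
a=cv2.resize(g(t[180:360,80:300]),None,fx=3.6,fy=3.3,interpolation=cv2.INTER_CUBIC)
a=cv2.resize(g(t[185:335,85:295]),None,fx=3.8,fy=3.8,interpolation=cv2.INTER_CUBIC); cv2.imwrite("pics/c1.png",a)
b=cv2.resize(g(t[190:360,330:510]),(540,510),interpolation=cv2.INTER_CUBIC)
cv2.imwrite("pics/c2.png",b)
c=cv2.resize(g(s[120:260,215:355]),(580,580),interpolation=cv2.INTER_CUBIC);cv2.imwrite("pics/c3.png",c)
E
```

```text
(no output)
```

View pics/c1.png

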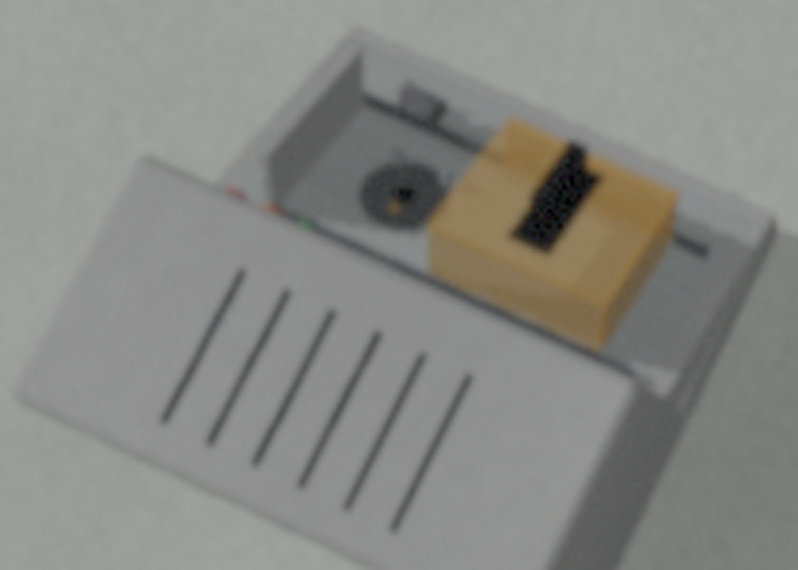

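View pics/c2.png

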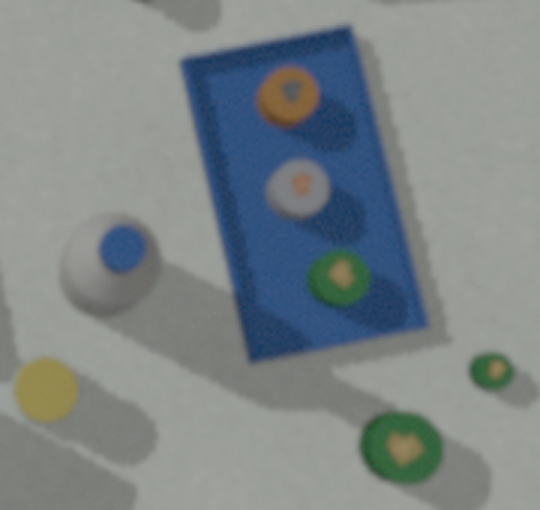

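View pics/c3.png

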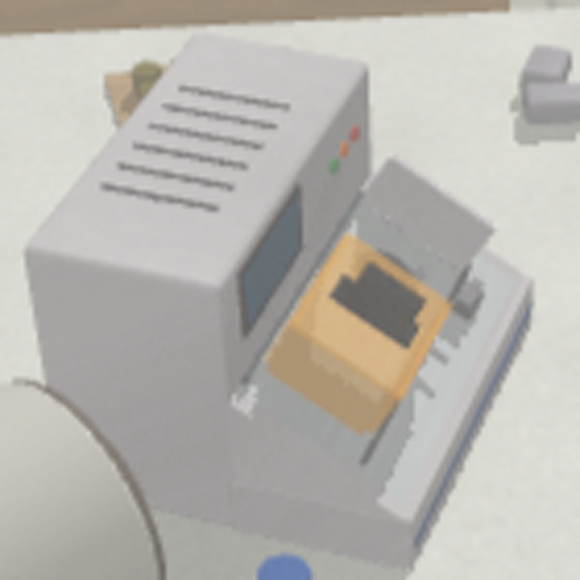

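The crops confirm it: the green mount in the tray (c2 340,275) matches its amber and grey neighbours in size, while the bench ones are larger and smaller. c1 shows the window at (402,196), the catch at (422,103) and the grip bar at (556,197). Next I fit the poses.

```bash
cat > fit.py <<'E'
import cv2,numpy as np,json
from scipy.optimize import least_squares
from scipy.spatial.transform import Rotation as R
from workcell import eyes
C={n:eyes.camera_params(n) for n in("side","top")}
def proj(n,P):
    c=C[n];q=(np.atleast_2d(P)-c["position"])@R.from_rotvec(c["orientation"]).as_matrix()
    return np.c_[c["fx"]*q[:,0]/q[:,2]+c["cx"],c["fy"]*q[:,1]/q[:,2]+c["cy"]]
def nest(a):
    A=R.from_euler('z',a[2]).as_matrix(); c,s=np.cos(np.pi/6),.5
    return A@np.array([[c,0,-s],[0,1,0],[s,0,c]]), np.array([a[0],a[1],0])+A@[-.0514,0,.0875]
def ray(n,px,z):  # pixel -> world at height z
    c=C[n];d=R.from_rotvec(c["orientation"]).apply([(px[0]-c["cx"])/c["fx"],(px[1]-c["cy"])/c["fy"],1])
    return c["position"]+d*(z-c["position"][2])/d[2]
def cyl(n,p,r,h):
    t=np.linspace(0,2*np.pi,40);ring=np.c_[p[0]+r*np.cos(t),p[1]+r*np.sin(t),0*t]
    h1=cv2.convexHull(np.vstack([proj(n,ring+[0,0,p[2]]),proj(n,ring+[0,0,p[2]+h])]).astype(np.float32))
    m=cv2.moments(h1);return np.array([m["m10"],m["m01"]])/m["m00"],m["m00"]
E
cat > m.py <<'E'
from fit import *
k=lambda x,y:np.array([85+(x+.5)/3.8-.5,185+(y+.5)/3.8-.5]); u=lambda x,y:np.array([215+(x+.5)/4.143-.5,120+(y+.5)/4.143-.5])
f=-.0114
pts=[("top",(f,-.135,.2),k(147,157)),("top",(f,.135,.2),k(636,380)),("top",(.125,-.135,.2),k(18,397)),("top",(-.125,-.135,.045),k(357,28)),("top",(-.125,.135,.045),k(775,222)),("top",(-.0514,0,.0875),k(402,196)),
("side",(.125,.135,.2),u(28,250)),("side",(f,.135,.2),u(220,285)),("side",(f,-.135,.2),u(370,68)),("side",(.125,-.135,.2),u(190,37)),("side",(-.125,.135,.045),u(413,520)),("side",(-.125,-.135,.045),u(533,285))]
def res(a):
    A=R.from_euler('z',a[2]).as_matrix();return np.concatenate([proj(n,A@P+[a[0],a[1],0])[0]-q for n,P,q in pts])
s=least_squares(res,[.4,.25,2.7],loss='soft_l1');print(s.x,np.round(s.fun.reshape(-1,2),1).tolist())
N,o=nest(s.x);print("nest",o);print(np.round(N,3))
# catch & shield
for nm,n,px,z in[("window t","top",k(402,196),0),("catch t","top",k(422,103),.012),("bar top ends t","top",k(577,148),.079),("bar bot end t","top",k(530,247),.049),("bar topdn t","top",k(590,178),.079)]:
    c=C[n];d=R.from_rotvec(c["orientation"]).apply([(px[0]-c["cx"])/c["fx"],(px[1]-c["cy"])/c["fy"],1])
    p0=N.T@(c["position"]-o);dd=N.T@d;print(nm,np.round(p0+dd*(z-p0[2])/dd[2],4))
for sh in(.07,.08,.09,.1):
    b=[(x,sh+y,z) for z in(.079,.049) for x,y in((-.022,-.006),(-.022,.006),(.022,.006),(.022,-.006))]
    w=o+np.array(b)@N.T;print(sh,np.round((proj("top",w)-[84.6,184.6])*3.8).astype(int).tolist(),np.round((proj("side",w)-[214.6,119.6])*4.143).astype(int).tolist())
# green mount
T=cv2.imread("pics/top0.png");S=cv2.imread("pics/side0.png")
def seg(im,x0,y0,x1,y1):
    hsv=cv2.cvtColor(im[y0:y1,x0:x1],cv2.COLOR_BGR2HSV);m=cv2.inRange(hsv,(45,90,25),(80,255,255))
    n,l,st,_=cv2.connectedComponentsWithStats(m);i=1+np.argmax(st[1:,4]);h=cv2.convexHull(np.argwhere(l==i)[:,::-1].astype(np.float32))
    M=cv2.moments(h);return np.array([M["m10"]/M["m00"]+x0,M["m01"]/M["m00"]+y0]),M["m00"]
gt=seg(T,425,265,465,300);gs=seg(S,270,340,306,378)
g=least_squares(lambda p:np.concatenate([cyl("top",[*p,.004],.02,.03)[0]-gt[0],cyl("side",[*p,.004],.02,.03)[0]-gs[0]]),[.3,-.27])
print("green",g.x,np.round(g.fun,2),gt[1],cyl("top",[*g.x,.004],.02,.03)[1],gs[1],cyl("side",[*g.x,.004],.02,.03)[1])
tr=lambda x,y,z:np.round(ray("top",(330+x/3,190+y/3),z),3)
print("tray",[tr(*p,.018) for p in((183,62),(350,28),(427,326),(250,360))]);print("amber,grey",tr(292,93,.034),tr(302,185,.034),"bottle",tr(122,249,.17),"jar",tr(46,390,.05))
json.dump(dict(a=s.x.tolist(),g=g.x.tolist()),open("pose.json","w"))
E
python3 m.py
```

```text
[0.49844307 0.22883838 2.72726451] [[-0.8, -4.4], [3.5, -1.0], [-4.2, 0.5], [-1.4, -0.7], [0.6, -0.6], [22.1, 7.4], [-3.9, 0.1], [-0.1, 2.2], [1.4, -1.1], [0.2, -1.7], [-2.2, 1.6], [-0.7, -1.4]]
nest [0.54549397 0.20814602 0.0875    ]
[[-0.793 -0.403  0.458]
 [ 0.349 -0.915 -0.201]
 [ 0.5    0.     0.866]]
window t [ 0.0063 -0.0472  0.    ]
catch t [-0.0468 -0.0669  0.012 ]
bar top ends t [-0.0121  0.0421  0.079 ]
bar bot end t [0.0343 0.0427 0.049 ]
bar topdn t [0.0017 0.0567 0.079 ]
0.07 [[625, 153], [646, 163], [606, 222], [584, 212], [620, 189], [640, 199], [601, 258], [580, 248]] [[417, 330], [411, 341], [352, 301], [359, 290], [395, 358], [389, 369], [331, 329], [338, 318]]
0.08 [[643, 161], [664, 171], [624, 230], [602, 220], [637, 197], [658, 207], [619, 266], [597, 256]] [[412, 339], [406, 351], [346, 310], [353, 299], [390, 367], [383, 379], [325, 339], [332, 327]]
0.09 [[660, 169], [681, 179], [642, 238], [620, 228], [654, 205], [675, 215], [636, 274], [615, 264]] [[407, 349], [400, 361], [340, 320], [347, 308], [385, 377], [378, 389], [319, 348], [326, 337]]
0.1 [[678, 177], [699, 187], [660, 247], [638, 237], [671, 213], [692, 223], [654, 282], [633, 272]] [[401, 359], [395, 371], [335, 330], [342, 318], [379, 387], [372, 398], [313, 358], [320, 347]]
green [ 0.48192399 -0.27027491] [-2.4  -0.21 -0.31  2.61] 259.0 337.66417902940884 196.0 375.5145088690333
tray [array([ 0.639, -0.166,  0.018]), array([ 0.667, -0.29 ,  0.018]), array([ 0.448, -0.339,  0.018]), array([ 0.422, -0.212,  0.018])]
amber,grey [ 0.613 -0.243  0.034] [ 0.546 -0.248  0.034] bottle [ 0.481 -0.107  0.17 ] jar [ 0.397 -0.066  0.05 ]
```

```bash
cat > m2.py <<'E'
from fit import *
k=lambda x,y:np.array([85+(x+.5)/3.8-.5,185+(y+.5)/3.8-.5]); u=lambda x,y:np.array([215+(x+.5)/4.143-.5,120+(y+.5)/4.143-.5])
T=cv2.imread("pics/top0.png");S=cv2.imread("pics/side0.png");IM=dict(top=T,side=S)
th=np.linspace(0,2*np.pi,24,endpoint=False);D=np.c_[np.cos(th),np.sin(th)]
def mask(n,box,lo,hi,lo2=None,hi2=None):
    x0,y0,x1,y1=box;f=4
    im=cv2.resize(IM[n][y0:y1,x0:x1],None,fx=f,fy=f,interpolation=cv2.INTER_CUBIC);h=cv2.cvtColor(im,cv2.COLOR_BGR2HSV)
    m=cv2.inRange(h,lo,hi)
    m=cv2.morphologyEx(m,cv2.MORPH_OPEN,np.ones((5,5)))
    c,l,st,_=cv2.connectedComponentsWithStats(m);i=1+np.argmax(st[1:,4]);m=l==i
    p=np.argwhere(m)[:,::-1]; 
    return (np.array([x0,y0])+(p+.5)/f-.5)
sup=lambda p:(p@D.T).max(0)
# mounts
def mount(nt,box_t,box_s,lo,hi,x0):
    a,b=sup(mask("top",box_t,lo,hi)),sup(mask("side",box_s,lo,hi)); t=np.linspace(0,2*np.pi,60)
    def pr(n,p):
        r=np.c_[p[0]+.02*np.cos(t),p[1]+.02*np.sin(t),0*t];return sup(np.vstack([proj(n,r+[0,0,.004]),proj(n,r+[0,0,.034])]))
    s=least_squares(lambda p:np.concatenate([pr("top",p)-a,pr("side",p)-b]),x0,loss='soft_l1');print(nt,s.x,"top",np.round(s.fun[:24:3],1),"side",np.round(s.fun[24::3],1));return s.x
g=mount("green",(425,265,465,300),(272,340,306,378),(40,60,15),(90,255,255),[.48,-.27])
m=mount("amber",(410,205,445,238),(332,325,364,362),(0,110,50),(24,255,255),[.61,-.24])
# tray (outer top rim & foot)
lo,hi=(100,110,20),(130,255,255)
a,b=sup(mask("top",(375,190,485,320),lo,hi)),sup(mask("side",(250,310,385,400),lo,hi))
B=np.array([(x,y,z) for x in(-.115,.115) for y in(-.065,.065) for z in(0,.018)])
f=lambda q:np.concatenate([sup(proj(n,R.from_euler('z',q[2]).apply(B)+[q[0],q[1],0]))-v for n,v in(("top",a),("side",b))])
s=least_squares(f,[.545,-.25,.2],loss='soft_l1');print("tray",s.x,np.round(s.fun[::3],1));tray=s.x
# analyser: points + hood
fx=-.0114
pts=[("top",(fx,-.135,.2),k(147,157)),("top",(fx,.135,.2),k(636,380)),("top",(.125,-.135,.2),k(18,397)),("top",(-.125,-.135,.045),k(357,28)),("top",(-.125,.135,.045),k(775,222)),
("side",(.125,.135,.2),u(28,250)),("side",(fx,.135,.2),u(220,285)),("side",(fx,-.135,.2),u(370,68)),("side",(.125,-.135,.2),u(190,37)),("side",(-.125,.135,.045),u(413,520)),("side",(-.125,-.135,.045),u(533,285))]
lo,hi=(8,90,40),(28,255,255)
A1,A2=sup(mask("top",(190,205,270,282),lo,hi)),sup(mask("side",(275,172,330,230),lo,hi))
H=np.array([(x,y,z) for x in(-.042,.042) for y in(-.05,.05) for z in(0.001,.049)])
def parts(q): # ax,ay,yaw,nesty offset,s
    A=R.from_euler('z',q[2]).as_matrix();N,o=nest(q);o=o+A@[0,q[3],0]
    P=np.concatenate([proj(n,A@X+[q[0],q[1],0])[0]-v for n,X,v in pts]);W=proj("top",o)[0]-k(402,196)
    h=o+(H+[0,q[4],0])@N.T;return P,W,sup(proj("top",h))-A1,sup(proj("side",h))-A2
s=least_squares(lambda q:np.concatenate([np.array(x)*w for x,w in zip(parts(q),(.5,2,1,1))]),[.5,.23,2.73,-.047,.09],loss='soft_l1')
P,W,h1,h2=parts(s.x);print(s.x);print(np.round(P.reshape(-1,2),1).tolist(),W);print(np.round(h1,1),np.round(h2,1))
N,o=nest(s.x);o=o+R.from_euler('z',s.x[2]).apply([0,s.x[3],0]);print("nest",o)
json.dump(dict(g=g.tolist(),N=N.tolist(),o=o.tolist(),s=s.x[4],tray=tray.tolist(),yaw=s.x[2]),open("pose.json","w"))
# overlay
L=[]
for (X,cl) in((H+[0,s.x[4],0],(0,255,0)),(H,(255,0,255))):
    for i in range(8):
        for j in range(i):
            if (abs(X[i]-X[j])>1e-6).sum()==1:L.append((o+X[i]@N.T,o+X[j]@N.T,cl))
t=np.linspace(0,2*np.pi,30)
for r in(.02,):
    c=o+np.c_[r*np.cos(t),r*np.sin(t),0*t]@N.T;L+=[(c[i],c[i+1],(0,0,255)) for i in range(29)]
for y in(-.0148,.0148):L.append((o+N@[-.0176,y,0],o+N@[-.0176,y,.012],(255,255,0)))
for x in((-.042,.042),):L.append((o+N@[x[0],-.051,0],o+N@[x[1],-.051,0],(255,255,255)))
A=R.from_euler('z',s.x[2]).as_matrix();cs=[(fx,-.135,.2),(fx,.135,.2),(.125,.135,.2),(.125,-.135,.2),(fx,-.135,.2)]
for i in range(4):L.append((A@cs[i]+[*s.x[:2],0],A@cs[i+1]+[*s.x[:2],0],(0,255,255)))
for c0 in((g,.004),(g,.034)):
    c=np.c_[g[0]+.02*np.cos(t),g[1]+.02*np.sin(t),0*t+c0[1]];L+=[(c[i],c[i+1],(0,0,255)) for i in range(29)]
for z in(.018,):
    c=R.from_euler('z',tray[2]).apply([(x,y,z) for x,y in((-.115,-.065),(.115,-.065),(.115,.065),(-.115,.065),(-.115,-.065))])+[*tray[:2],0];L+=[(c[i],c[i+1],(0,255,255)) for i in range(4)]
out=[]
for n,(x0,y0,x1,y1),f in(("top",(85,185,285,335),3),("side",(215,120,350,270),3),("top",(385,195,485,315),2),("side",(255,315,380,400),2)):
    im=cv2.resize(np.clip(255*(IM[n][y0:y1,x0:x1]/255.)**.6,0,255).astype('uint8'),None,fx=f,fy=f,interpolation=cv2.INTER_CUBIC)
    for p,q,cl in L:
        a,b=((proj(n,v)[0]-[x0-.5,y0-.5])*f-.5 for v in(p,q));cv2.line(im,tuple(np.round(a*8).astype(int).tolist()),tuple(np.round(b*8).astype(int).tolist()),cl,1,cv2.LINE_AA,3)
    out.append(im)
can=np.zeros((600,800,3),np.uint8);can[:450,:600]=out[0][:450,:600]
cv2.imwrite("pics/ovA.png",out[0])
can=np.zeros((450,610,3),np.uint8)
can[:450,:405]=out[1][:450];can[:240,407:607]=out[2];can[242:412,407:610]=out[3][:170,:203];cv2.imwrite("pics/ovB.png",can)
E
python3 m2.py
```

```text
green [ 0.48223269 -0.27424705] top [0.1 0.1 0.7 1.3 1.3 1.1 1.  0.8] side [0.3 0.8 1.1 1.1 0.6 0.3 0.1 0.2]
amber [ 0.61476724 -0.24024714] top [0.4 0.1 2.  1.4 1.6 1.4 1.6 1. ] side [0.7 1.5 1.6 1.4 1.1 0.6 0.4 0.4]
tray [ 0.5463873  -0.25057012  0.23439277] [1.2 0.8 1.8 1.9 2.9 2.4 2.3 1.2 0.9 2.7 4.1 3.4 3.9 2.8 9.  9.6]
[ 0.49532244  0.22964736  2.73429104 -0.04883808  0.08787994]
[[-1.7, -2.3], [3.2, 0.2], [-4.6, 3.0], [-2.4, 0.9], [0.0, 0.3], [-5.0, 0.2], [-1.1, 2.2], [0.0, -1.3], [-1.3, -1.7], [-2.9, 1.3], [-2.0, -1.7]] [ 0.21194712 -0.83913795]
[ 0.2 -0.6 -0.2  0.6  0.9  1.1  1.1  0.8  1.3  1.9  2.   1.9  0.3  0.3
  0.2  1.7  2.   2.2  2.2  1.5  1.3  1.3  1.   0.6] [ 0.6  0.4  0.4  1.1  1.7  2.3  2.4  1.5  0.5  0.9  1.5  1.9  1.7  1.
  0.1 -0.2  0.   0.3  0.5  0.4  0.2  0.2  0.5  0.6]
nest [0.56186395 0.2541289  0.0875    ]
```

View pics/ovA.png

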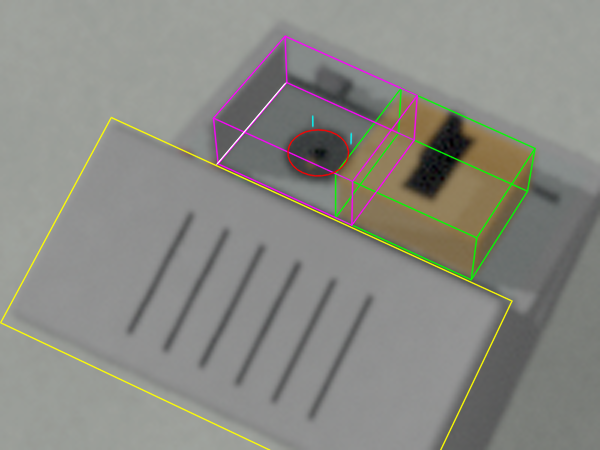

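View pics/ovB.png

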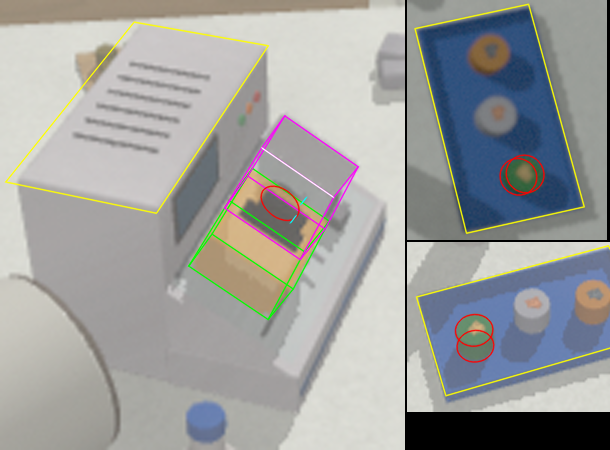

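Overlays match: the hood, wall foot and window agree in both views (shield at about 0.088 m, nest at about (0.562, 0.254)), and the mount is at (0.482, -0.274). The fingers opened along nest y wouldn't fit between wall and hood, so I'll grip the mount high, above the posts, with a diagonal closing line. Checking IK next.

```bash
cat > h.py <<'E'
import json,numpy as np
from scipy.spatial.transform import Rotation as R
from workcell import manip,eyes
P=json.load(open("pose.json"));N=np.array(P["N"]);o=np.array(P["o"]);g=np.array(P["g"]);tr=P["tray"]
def rot(z,y):
    z,y=np.array(z,float),np.array(y,float);z/=np.linalg.norm(z);y=y-z*(y@z);y/=np.linalg.norm(y)
    return R.from_matrix(np.c_[np.cross(y,z),y,z]).as_rotvec()
def nrot(phi,sg=1): # closing line at phi from nest y towards downhill
    return rot(-N[:,2],sg*(N[:,1]*np.cos(phi)-N[:,0]*np.sin(phi)))
def W(x,y,z): return o+N@[x,y,z]
def trot(sg=1): return rot([0,0,-1],sg*np.array([-np.sin(tr[2]),np.cos(tr[2]),0]))
def Fn(): return N.T@np.array(manip.read_force())
E
python3 - <<'E'
from h import *
np.set_printoptions(precision=2,suppress=True)
for nm,p,r in[("bar",W(0,.088,.053),lambda s:nrot(0,s)),("bar hi",W(0,.088,.15),lambda s:nrot(0,s)),("bar open",W(0,.106,.053),lambda s:nrot(0,s)),("bar shut",W(0,0,.053),lambda s:nrot(0,s)),("place",W(0,0,.012),lambda s:nrot(.84,s)),("place other",W(0,0,.012),lambda s:nrot(-.84,s)),("place hi",W(0,0,.2),lambda s:nrot(.84,s)),("pick",[*g,.016],trot),("pick hi",[*g,.3],trot)]:
    for s in(1,-1):
        q=manip.inverse_kinematics(p,r(s));print(nm,s,np.round(p,3),None if q is None else np.array(q))
E
```

```text
bar 1 [0.55 0.16 0.13] [ 0.37  0.61  0.16 -0.36 -1.52  0.89]
bar -1 [0.55 0.16 0.13] [ 0.37  0.61  0.16 -0.36 -1.52 -2.25]
bar hi 1 [0.6  0.14 0.22] [ 0.32  0.61  0.38 -0.34 -1.74  0.85]
bar hi -1 [0.6  0.14 0.22] [ 0.32  0.61  0.38 -0.34 -1.74 -2.29]
bar open 1 [0.54 0.15 0.13] [ 0.35  0.6   0.13 -0.35 -1.51  0.91]
bar open -1 [0.54 0.15 0.13] [ 0.35  0.6   0.13 -0.35 -1.51 -2.23]
bar shut 1 [0.59 0.24 0.13] [ 0.45  0.69  0.32 -0.39 -1.57  0.79]
bar shut -1 [0.59 0.24 0.13] [ 0.45  0.69  0.32 -0.39 -1.57 -2.36]
place 1 [0.57 0.25 0.1 ] [ 0.47  0.7   0.25 -0.4  -1.48  1.64]
place -1 [0.57 0.25 0.1 ] [ 0.47  0.7   0.25 -0.4  -1.48 -1.5 ]
place other 1 [0.57 0.25 0.1 ] [ 0.47  0.7   0.25 -0.4  -1.48 -0.04]
place other -1 [0.57 0.25 0.1 ] None
place hi 1 [0.65 0.21 0.26] [ 0.38  0.72  0.7  -0.39 -1.91  1.56]
place hi -1 [0.65 0.21 0.26] [ 0.38  0.72  0.7  -0.39 -1.91 -1.58]
pick 1 [ 0.48 -0.27  0.02] [-0.22  0.52 -0.41  0.   -0.64 -1.11]
pick -1 [ 0.48 -0.27  0.02] [-0.22  0.52 -0.41  0.   -0.64  2.03]
pick hi 1 [ 0.48 -0.27  0.3 ] [-0.22  0.22 -0.05  0.   -1.3  -1.11]
pick hi -1 [ 0.48 -0.27  0.3 ] [-0.22  0.22 -0.05  0.   -1.3   2.03]
```

```bash
cat > s1.py <<'E'
from h import *
p=np.array(manip.read_ee_pos());manip.movel(p+[0,0,.12],speed=.3)
r=nrot(0,1);s=P["s"]
manip.move_ptp(W(0,s,.17),r);print("F0",Fn())
manip.movel(W(0,s,.055),speed=.1);print("down",Fn())
manip.close_gripper(force=60);print("w",manip.read_gripper_width(),Fn())
y=s
while y<.115:
    y+=.003;manip.movel(W(0,y,.055),speed=.03);f=Fn();print(round(y,4),np.round(f,1),np.round(N.T@(np.array(manip.read_ee_pos())-o),4))
    if abs(f[1])>14:break
print(manip.read_t())
E
python3 s1.py
```

```text
F0 [-0.34050507  0.1051292   0.05664319]
down [-0.34633822 -0.78752237 -0.18612561]
w 0.011119052519807954 [0.16816527 1.18071433 1.47900905]
0.0909 [ 0.1 -3.6  1.9] [-0.      0.0901  0.0552]
0.0939 [ 0.8 -4.8  0.9] [-0.      0.0934  0.0552]
0.0969 [ 0.9 -3.   1.9] [-0.      0.0968  0.0552]
0.0999 [ 0.7 -3.8  2.6] [-0.      0.1     0.0552]
0.1029 [ 1.1 -2.6  2.8] [-0.      0.1031  0.0552]
0.1059 [ 1.  -7.1  2.4] [-0.      0.1046  0.0552]
0.1089 [  1.5 -13.4   2.9] [-1.000e-04  1.047e-01  5.520e-02]
0.1119 [  1.8 -20.8   2. ] [-1.000e-04  1.047e-01  5.520e-02]
7.4167
```

```bash
cat > s2.py <<'E'
from h import *
manip.movel(W(0,.1047,.055),speed=.05);manip.open_gripper();print("open",Fn())
manip.movel(W(0,.1047,.22),speed=.25)
r=trot(1);manip.move_ptp([*g,.26],r)
manip.movel([*g,.06],speed=.25);manip.movel([*g,.016],speed=.06);print("down",manip.read_force())
manip.close_gripper(force=40);print("w",manip.read_gripper_width(),manip.read_grip_force(),manip.read_force(),manip.read_ee_pos(),manip.read_t())
E
python3 s2.py
```

```text
open [-0.05090611 -0.4478729  -0.06099915]
down [-0.14391154 -0.27904716  1.01474303]
w 0.038567210890041434 40.497756600379944 [-0.38808058  0.96183104  3.3655494 ] [ 0.48257866 -0.27436721  0.01655461] 13.2667
```

```bash
cat > s3.py <<'E'
from h import *
import cv2
manip.movel([*g,.05],speed=.08);manip.movel([*g,.31],speed=.2);print("w",manip.read_gripper_width(),manip.read_force())
r=nrot(.84,1)
manip.move_ptp(W(.003,.0005,.2),r);manip.movel(W(.003,.0005,.05),speed=.15);print(Fn(),manip.read_gripper_width(),manip.read_t())
a=eyes.capture("top")[175:345,100:330,::-1];b=eyes.capture("side")[115:285,195:375,::-1]
f=lambda x:np.clip(255*(cv2.resize(x,None,fx=1.95*1,fy=1.95,interpolation=cv2.INTER_CUBIC)/255.)**.6,0,255).astype('uint8')
cv2.imwrite("pics/place.png",np.hstack([f(a),f(b)]))
E
python3 s3.py
```

```text
w 0.038505038265597105 [-0.03603389  0.69290581 -1.43214824]
[-1.34023648 -0.13221426 -1.23400152] 0.038862233031326056 18.7167
```

View pics/place.png

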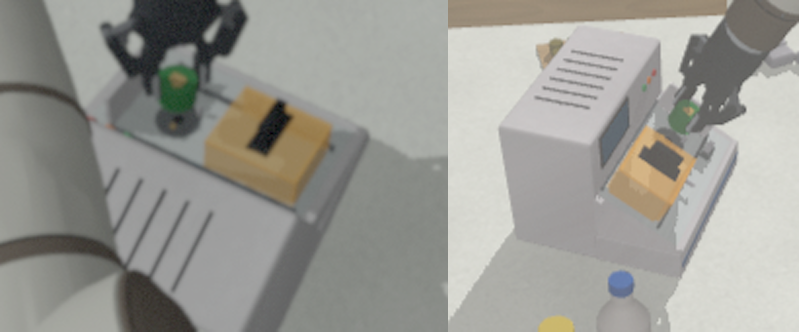

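The picture shows the mount held at (178,88), straight over the window at (177,120), and the shield fully open. I'll do a guarded descent, then slide it downhill onto the posts.

```bash
cat > s4.py <<'E'
from h import *
L=lambda:np.round((N.T@(np.array(manip.read_ee_pos())-o))*1e3,1)
manip.movel(W(.003,.0005,.018),speed=.06);F0=Fn();z=.018
while z>.008:
    z-=.001;manip.movel(W(.003,.0005,z),speed=.02);f=Fn()-F0;print("z",round(z,4),np.round(f,1),L())
    if f[2]>3 or abs(f[0])>6:break
F1=Fn();x=.003
while x>-.004:
    x-=.001;manip.movel(W(x,.0005,z),speed=.02);f=Fn()-F1;print("x",round(x,4),np.round(f,1),L())
    if f[0]>4:break
print(manip.read_t())
E
python3 s4.py
```

```text
z 0.017 [ 1.3  0.  -0.7] [ 3.   0.4 17.3]
z 0.016 [ 0.4 -0.7 -1.2] [ 3.   0.5 16.1]
z 0.015 [ 1.1 -0.7 -0.4] [ 3.   0.5 14.9]
z 0.014 [-0.8 -0.2  0.1] [ 3.   0.5 13.9]
z 0.013 [-0.1 -0.  -0.8] [ 3.   0.5 12.9]
z 0.012 [-0.4 -0.7  0.4] [ 2.9  0.4 12.2]
z 0.011 [0.9 1.2 5.5] [ 2.9  0.4 12.2]
x 0.002 [ 2.  -0.4  1.4] [ 2.5  0.4 12.1]
x 0.001 [ 2.9 -1.2  0.8] [ 1.7  0.3 12.1]
x 0.0 [ 2.9 -1.4  0.1] [ 0.8  0.3 12.1]
x -0.001 [ 4.1 -0.6  2. ] [ 0.3  0.3 12.1]
22.25
```

```bash
cat > s5.py <<'E'
from h import *
import cv2
L=lambda:np.round((N.T@(np.array(manip.read_ee_pos())-o))*1e3,1)
for x in(-.002,-.003,-.004):
    manip.movel(W(x,.0005,.011),speed=.02);f=Fn();print("x",x,np.round(f,1),L())
    if f[0]>8:break
manip.movel(W(-.0005,.0005,.0118),speed=.02);print(np.round(Fn(),1),L())
manip.open_gripper();print("open",np.round(Fn(),1),manip.read_gripper_width(),L())
manip.movel(W(-.0005,.0005,.06),speed=.08);manip.movel(W(0,.0,.2),speed=.25)
manip.move_ptp(W(0,.1045,.17),nrot(0,1));print(manip.read_t())
a=eyes.capture("top")[195:275,150:290,::-1];b=eyes.capture("side")[150:230,270:360,::-1]
f=lambda x:np.clip(255*(cv2.resize(x,None,fx=3.4,fy=3.4,interpolation=cv2.INTER_CUBIC)/255.)**.6,0,255).astype('uint8')
cv2.imwrite("pics/placed.png",np.hstack([f(a),f(b)]))
E
python3 s5.py
```

```text
x -0.002 [ 6.9 -0.4  7.4] [ 0.2  0.3 12.2]
x -0.003 [9.8 0.2 7.5] [ 0.   0.3 12.2]
[ 3.8 -0.4  5.6] [ 0.4  0.2 12.2]
open [0.4 0.  0.6] 0.08534075355224809 [-0.7  0.6 11.6]
25.7167
```

View pics/placed.png

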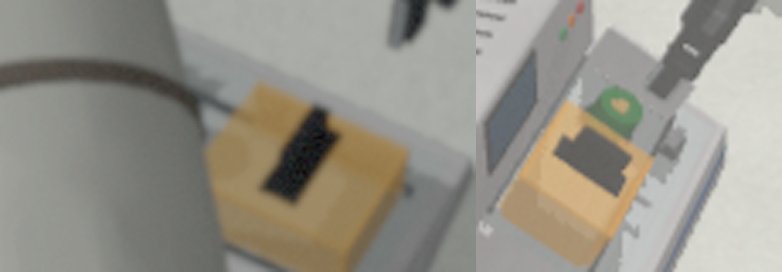

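The side view shows the mount standing flat at the window, at (620,110), against the posts. Now I'll shut the shield.

```bash
cat > s6.py <<'E'
from h import *
import cv2
L=lambda:np.round((N.T@(np.array(manip.read_ee_pos())-o))*1e3,1)
manip.movel(W(0,.1045,.055),speed=.12);manip.close_gripper(force=80);print(manip.read_gripper_width())
for y in(.09,.06,.035): manip.movel(W(0,y,.055),speed=.06);print(y,np.round(Fn(),1),L())
y=.035
while y>-.012:
    y-=.003;manip.movel(W(0,y,.055),speed=.05);f=Fn();l=L();print(round(y,3),np.round(f,1),l)
    if abs(f[1])>30 or (l[1]<1.5 and abs(f[1])>18):break
print(manip.read_gripper_width(),manip.read_t())
E
python3 s6.py
```

```text
0.010344404589961203
0.09 [-0.1  0.9  3. ] [-0.  89.9 55.3]
0.06 [0.7 0.6 3.9] [-0.1 59.3 55.3]
0.035 [0.6 0.5 4.9] [-0.1 34.3 55.3]
0.032 [0.2 2.4 6.2] [-0.1 32.  55.3]
0.029 [-0.   3.2  6.9] [-0.1 29.1 55.4]
0.026 [0.1 2.6 6.7] [-0.1 26.1 55.3]
0.023 [-1.2  2.8  4.8] [-0.1 23.1 55.3]
0.02 [-0.   3.2  5.6] [-0.1 20.1 55.3]
0.017 [-0.1  4.7  6.1] [-0.1 18.  55.3]
0.014 [0.5 7.5 5. ] [-0.1 16.2 55.4]
0.011 [ 0.5 10.   6. ] [-0.1 13.9 55.3]
0.008 [ 0.5 10.8  5.8] [-0.  11.5 55.3]
0.005 [0.1 6.7 6.1] [-0.1  6.6 55.4]
0.002 [-0.   3.4  5.5] [-0.1  2.3 55.3]
-0.001 [0.3 6.5 6.4] [-0.1  0.4 55.3]
-0.004 [ 0.3 13.4  7. ] [-0.1  0.4 55.3]
-0.007 [ 0.7 19.9  6.9] [-0.   0.4 55.3]
0.010639923905966308 32.7
```

```bash
cat > s7.py <<'E'
from h import *
import cv2
L=lambda:np.round((N.T@(np.array(manip.read_ee_pos())-o))*1e3,1)
manip.movel(W(0,.006,.055),speed=.03);print("pull",np.round(Fn(),1),L())
manip.movel(W(0,.0005,.055),speed=.03);print(np.round(Fn(),1),L())
manip.open_gripper();manip.movel(W(0,.0005,.2),speed=.15);manip.move_ptp([.5,-.2,.4],trot(1));manip.wait(.3);print(manip.read_t(),manip.read_force())
a=eyes.capture("top")[185:285,130:290,::-1];b=eyes.capture("side")[140:240,250:360,::-1]
f=lambda x:np.clip(255*(cv2.resize(x,None,fx=2.9,fy=2.9,interpolation=cv2.INTER_CUBIC)/255.)**.6,0,255).astype('uint8')
cv2.imwrite("pics/end.png",np.hstack([f(a),f(b)]))
E
python3 s7.py
```

```text
pull [-0.7 -5.2  5.1] [-0.1  3.3 55.3]
[-0.2  1.9  6. ] [-0.1  0.7 55.3]
37.475 [ 0.63755354  0.95927972 -0.39978462]
```

View pics/end.png

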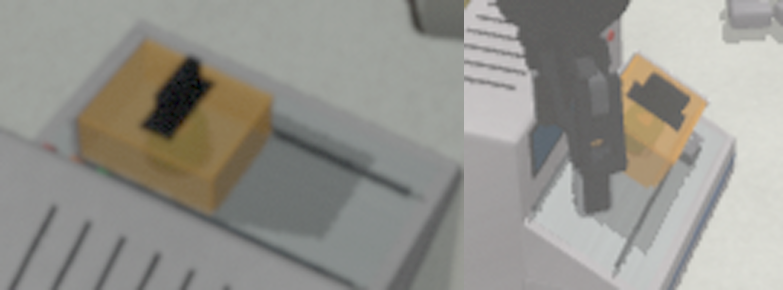

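The final picture shows the hood over the window against the end wall, with the green mount visible inside beneath the bar (about (180,140)). The back-pull stopped at about 3 mm, so the catch is holding.

```bash
python3 -c "
from workcell import manip
print(manip.finish_job(),manip.read_t())"
```

```text
the job is handed in; nothing more can be done
the job is handed in; nothing more can be done
```

The green mount is in the analyser against both stop posts, the shield is shut with its catch holding against a light back-pull, and the job is handed in at about 37.5 s; the sample pin and catch have no readout, so those two are judged from contact forces and pictures.

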